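# Shut the filter hatch and lock its quarter-turn fastener

## Robot

A 7-joint arm with a two-finger parallel gripper is mounted at the origin on the work surface. World frame = base frame: x ahead of the robot, y to its left, z up, the work surface at z = 0. Lengths are in mm, angles in degrees, forces in N, time in s.
With the tool pointing down it reaches from about 425 to 875 mm from the base axis. Payload 8.4 kg.
Tool frame: the origin (TCP) lies midway between the tips of the shut fingers; the grasp point (between the pads) lies 19 mm behind it (robot.hold_point_z is the z of the grasp point in the tool frame, in mm); z points along the fingers, y is the direction in which the jaws open and shut (so a half turn about z gives the same grasp; the last joint's range is limited). The gripper opens to 85 mm and grips with 20 to 120 N. Pads are 22 mm wide; open, the fingers measure 114 mm over their backs; the gripper's body (76 mm by 85 mm) begins 54 mm behind the grasp point. The pads swing forward as they close: fully open they stand 13 mm farther back than shut.
Start: joints at [-78.163, 19.091, 2.286, 83.961, -0.768, 76.965, -3.352], TCP at [195.688, 619.815, 231.308] pointing down, gripper open.
Joint ranges: [-147.57, 147.57], [-21.85, 119.76], [-74.77, 79.35], [14.55, 137.4], [-85.83, 265.84], [4.83, 119.75], [-152.11, 152.11]. Speed limits (degrees/s): [127.2, 127.2, 159.86, 159.86, 180, 180, 180].

## Interface

Orientations are given as [roll, pitch, yaw] about the fixed x, y, z axes, in that order (R = Rz(yaw) Ry(pitch) Rx(roll)).
In Python, from rig import robot, vision gives the robot as it stands. The module is installed in compiled form; this text tells all that it offers.
- The arm moves only by the shell command python3 -m creep 'ROWS' [FORCE]. ROWS is JSON, a list of rows, each a list of 7 numbers: the shift along the tool's x, y, z in units of 1000 mm (1.0 is 1000 mm), then the turn, a rotation vector about the tool's x, y, z in units of pi/2 rad (1.0 is pi/2 rad), then the closure, from 0 (fully open) to 1 (shut). In form: [[dx, dy, dz, wx, wy, wz, claw], ...]. A call has 1 to 10 rows; each row is the pose to reach, as a shift and turn from the pose commanded when the call began, along the tool's axes at that moment; what a row does not reach only later rows make up. A row lasts 1/12 s, in which the tool goes at most 41.7 mm and 7.16 degrees, less where a joint would pass 70% of its speed; a pose out of reach is approached as far as the arm can. A call with a number of a shift or a turn outside -1 to 1 is refused whole. A call with a gripper value outside its range is refused whole. The fingers move at their own pace and stop on an object; FORCE is the grip in N (left out, the last holds). Time passes only in rows, so rows that repeat a pose let the fingers close. It gives the time, the measured TCP pose, the force and the opening at its end, in the units of the state.
- robot.observe(): the state, without advancing time (a new reading comes with each control period).
- vision.read_camera(name): name is "side" or "top" or "wrist"; returns the picture (420x560x3 uint8, red, green, blue); there is no depth.
- vision.camera_params(name): a dict with "camera_matrix" (3x3 intrinsics, pixels), "k1" (the pictures are not rectified: a ray, as slopes to the right and down, at radius r is drawn at 1 + k1 r^2 times it, then the intrinsics apply), "extrinsics" (4x4, takes a point from world to camera coordinates); the wrist camera has in their place "mount" (4x4, takes a point from camera to tool coordinates, whose origin is the TCP and whose axes are the flange's). Camera axes: x right, y down, z forward; pixel columns grow to the right and rows downward; lengths in mm; the calibration is good to about 2 mm. A picture is of the moment at which its call begins: read the wrist's pose just before it. camera_params takes no time and is no camera call.
- robot.finish_job(): hands the job in, once; it reports no verdict.
The state is a dict: "time": time; "joint_positions": joint angles; "joint_velocities": joint speeds; "joint_efforts": joint torques, N m; "ee_pos": TCP position; "orientation": TCP orientation; "force": force on the tool from outside, world axes, zero at the start; "ft_torque": the same for the moment, N m; "gripper_width": finger opening in mm.
Only numpy, scipy, OpenCV 4.12 (cv2) and the standard library are available. Lean on these libraries where they do the work, as an engineer would, in place of code of your own. Each camera call takes 0.05 s, during which the arm holds its last target.

## Task

Push the open filter hatch of the blue dust box down with your fingertips until it is fully shut, then set a fingertip in the slot of the orange fastener and turn it a quarter turn clockwise, as far as it goes, so that the hatch is locked. Do not lift the hatch any further open, and leave the tools and containers around the box where they are.

Things in the scene. Friction and masses are not known exactly. Their poses are not given: they have to be found in the camera images.
- dust_box: Low blue steel box fixed to the bench, 330 x 300 x 120 mm high. Origin under it on the bench; in its frame it runs x -130 to +200 mm, y -150 to +150 mm. Its front (-x, vent slits) roughly faces the robot. The hatch covers the compartment at x -130 to +110; behind it is a flat deck (top at 120 mm) with a round black port (60 mm wide, 30 mm high) and two loose things on it.
- hatch (a joint): Opening angle of the hatch (rad): 0 shut flat, grows as its front edge rises; starts at 0.3 to 0.5. Aluminium plate, 240 mm from hinge to front edge, 280 wide, 8 thick, hinged along the box's y on the far side of the compartment. The stiff hinge leaves it wherever it is put; some 2 to 6 N straight down near the front edge moves it; it stops hard at 0.
- hatch_hinge (a point): Middle of the hinge line, on the underside of the hatch plate, 120 mm above the bench, at x +110 mm, y 0 in the box's frame. Its axes are the hatch's own and tilt with it: -x runs along the plate to the front edge, y along the hinge, z out of the plate's upper face.
- pad_left (a point): Centre, on the hatch's upper face, of the flat black rubber patch (45 x 55 mm) left of the fastener as the robot sees it: in the hatch's own axes 180 mm from the hinge line toward the front edge, 95 mm toward +y, 8 mm above the hinge point. A good place to push; 128 mm above the bench when shut. Axes as hatch_hinge.
- pad_right (a point): The same patch on the right (95 mm toward -y).
- fastener (a joint): Angle of the fastener (rad), growing clockwise from above: 0 unlocked, slot parallel to the hatch's front edge (to the red dot); 1.571 locked, hard stop, slot square to the front edge (to the green dot). Starts at 0 to 0.4, stays where left, needs about 0.1 N m (5 N at 22 mm from the axis). It swings a steel tongue under a keeper, which it enters only when the hatch is fully shut.
- slot (a point): Centre of the slot's floor, on the fastener's axis, 175 mm from the hinge line toward the front edge; 134 mm above the bench when shut. Turns with the fastener: y runs along the slot, z is the axis, out of the hatch. Black disc, 90 mm across, with two orange ribs (60 long, 16 thick) rising 18 mm above the floor; the slot between them is 32 mm wide, open at the top and both ends.
- screw_jar: Loose jar, 52 mm across, 55 mm high, on the box's rear deck. Bystander; origin under it.
- tape_measure: Loose orange tape measure, 60 x 34 x 55 mm high, on the rear deck. Bystander; origin under it.
- screwdriver: Loose red screwdriver lying on the bench beside the box. Bystander; lies along its x, handle to -x.
- wrench: Loose steel wrench lying on the bench beside the box. Bystander; lies along its x.
- glue_bottle: Loose amber-yellow bottle with a red cap, 56 mm across, 150 mm high, to the right. Bystander; origin under it.
- hammer: Loose hammer lying to the left. Bystander; lies along its x, handle to -x.

How it is judged:
By the outcome, as a careful person would: the job done as asked, in the order asked, and still so for the second after the job is handed in, with the robot touching nothing.
It also fails if it takes over 48 s, if anything falls off the work surface, if the arm or the gripper's body presses on something with over 40 N, if the wrist force passes 120 N, or if a joint passes its speed limit or range.

## Working session

There is one attempt and no reset: what is moved stays moved. The work goes in short steps, Python scripts to look and compute and a shell command to move; the robot and the scene stay as the last step left them, time stands still between calls to the robot, and variables do not carry over. Pictures are saved under pics/ and viewed, and the job is handed in when it is done.

```bash
mkdir -p pics; python3 - <<'E'
from rig import robot, vision
import cv2
s=robot.observe();print({k:s[k] for k in('time','ee_pos','orientation','force','gripper_width')},robot.hold_point_z)
for n in('side','top'):
    cv2.imwrite(f'pics/{n}0.png',vision.read_camera(n)[:,:,::-1])
    p=vision.camera_params(n);print(n,p)
print(vision.camera_params('wrist'))
E
```

```text
{'time': 0.0, 'ee_pos': array([195.58539334, 619.38525015, 230.39742211]), 'orientation': array([-1.79904287e+02,  7.15578521e-03,  1.62478129e+02]), 'force': array([ 0.19811022,  0.75793454, -0.24037033]), 'gripper_width': 85.30209898459988} -18.700000000000003
side {'camera_matrix': array([[430.54021977,   0.        , 282.62362786],
       [  0.        , 430.54021977, 214.57200534],
       [  0.        ,   0.        ,   1.        ]]), 'k1': -0.06823377305310449, 'extrinsics': array([[ 9.86025681e-01, -1.66329279e-01,  9.37690477e-03,
        -6.57514349e+02],
       [-1.12041037e-01, -7.03747418e-01, -7.01559960e-01,
         1.76967679e+02],
       [ 1.23288935e-01,  6.90705539e-01, -7.12548733e-01,
         1.23713260e+03],
       [ 0.00000000e+00,  0.00000000e+00,  0.00000000e+00,
         1.00000000e+00]])}
top {'camera_matrix': array([[420.62672578,   0.        , 277.80594542],
       [  0.        , 420.62672578, 208.76604139],
       [  0.        ,   0.        ,   1.        ]]), 'k1': 0.03904423767359509, 'extrinsics': array([[ 6.85494171e-03, -9.99844208e-01,  1.62656077e-02,
        -8.27939737e+00],
       [-9.94326308e-01, -8.54201185e-03, -1.06029373e-01,
         6.62573592e+02],
       [ 1.06151795e-01, -1.54464965e-02, -9.94229954e-01,
         1.33525130e+03],
       [ 0.00000000e+00,  0.00000000e+00,  0.00000000e+00,
         1.00000000e+00]])}
{'camera_matrix': array([[349.02200651,   0.        , 274.2871365 ],
       [  0.        , 349.02200651, 209.19449772],
       [  0.        ,   0.        ,   1.        ]]), 'k1': -0.0816863667133465, 'mount': array([[-1.27741911e-04, -9.52973380e-01, -3.03053990e-01,
         7.75431642e+01],
       [ 9.99999035e-01, -5.40879172e-04,  1.27931550e-03,
        -1.71043575e-01],
       [-1.38306921e-03, -3.03053534e-01,  9.52972530e-01,
        -1.42333989e+02],
       [ 0.00000000e+00,  0.00000000e+00,  0.00000000e+00,
         1.00000000e+00]])}
```

View pics/side0.png

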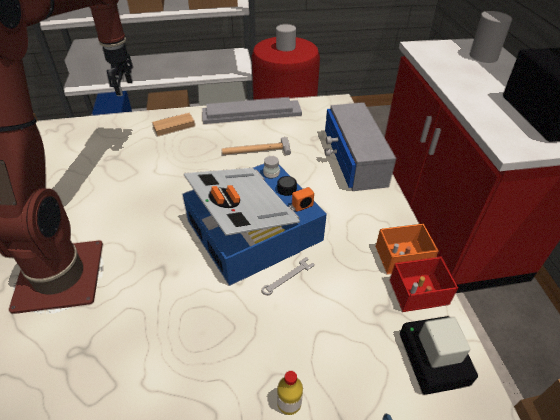

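View pics/top0.png

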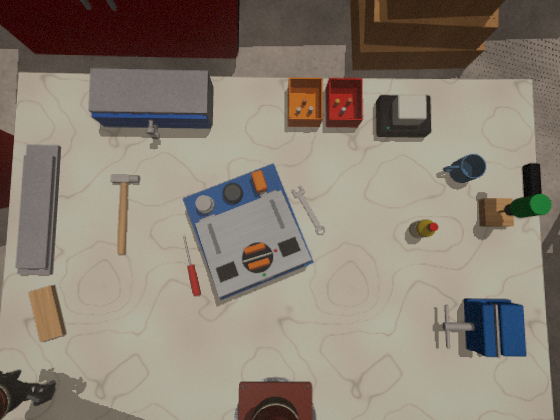

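The top view shows the box at about (248,230), its hatch pads near (228,271) and (289,246), and the fastener at (258,258). I'll zoom in on both views.

```bash
python3 - <<'E'
import cv2,numpy as np
a=cv2.imread('pics/top0.png')[155:305,170:325];cv2.imwrite('pics/topz.png',cv2.resize(a,None,fx=5,fy=4*1.0*1.0 if 0 else 4,interpolation=cv2.INTER_CUBIC)if 0 else cv2.resize(a,None,fx=4,fy=4,interpolation=cv2.INTER_CUBIC))
a=cv2.imread('pics/side0.png')[145:285,175:335];cv2.imwrite('pics/sidez.png',cv2.resize(a,None,fx=4,fy=4,interpolation=cv2.INTER_CUBIC))
E
```

```text
(no output)
```

View pics/topz.png

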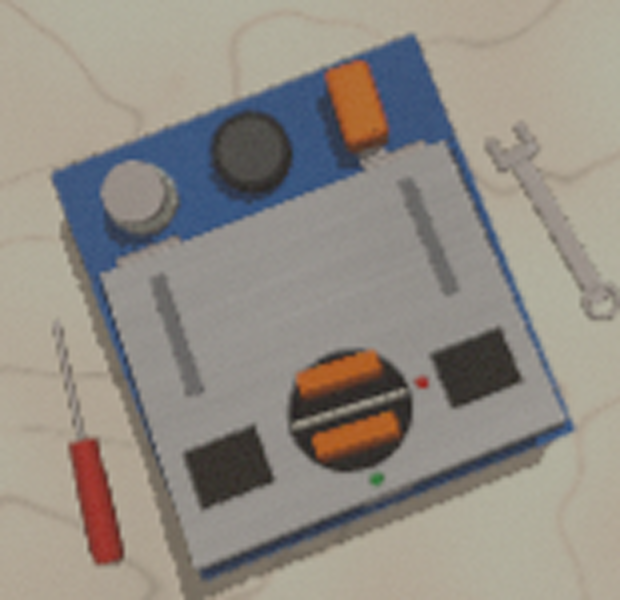

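View pics/sidez.png

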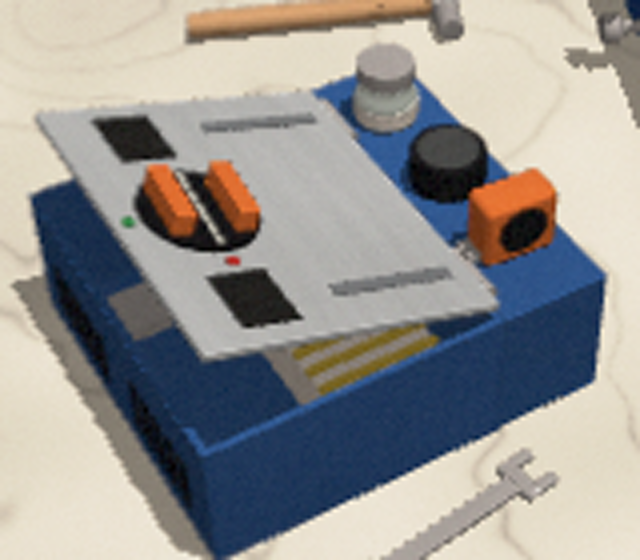

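```bash
cat > h.py <<'E'
import numpy as np,cv2
from rig import robot,vision
def ray(n,uv):
    p=vision.camera_params(n);K=p['camera_matrix']
    d=cv2.undistortPoints(np.array([[uv]],float),K,np.array([p['k1'],0,0,0,0.]))[0,0]
    if n=='wrist':raise 0
    E=p['extrinsics'];R=E[:3,:3];return -R.T@E[:3,3],R.T@np.array([d[0],d[1],1])
def tri(a,b):
    A=[];y=[]
    for n,uv in(('top',a),('side',b)):
        c,d=ray(n,uv);d=d/np.linalg.norm(d);P=np.eye(3)-np.outer(d,d);A.append(P);y.append(P@c)
    x=np.linalg.lstsq(np.vstack(A),np.hstack(y),rcond=None)[0]
    r=[np.linalg.norm(A[i]@x-y[i]) for i in(0,1)];return x,max(r)
def plane(n,uv,z):
    c,d=ray(n,uv);return c+d*(z-c[2])/d[2]
T=lambda u,v:(170+u/4-.4,155+v/4-.4)
S=lambda u,v:(175+u/4-.4,145+v/4-.4)
E
python3 - <<'E'
from h import *
np.set_printoptions(precision=1,suppress=True)
rl=plane('top',T(53,175),120);rr=plane('top',T(413,36),120);fr=plane('top',T(572,428),120)
print('rear',rl,rr,'fr',fr,np.linalg.norm(rl-rr),np.linalg.norm(fr-rr))
e=rl-rr;print('yaw rear',np.degrees(np.arctan2(-e[0],e[1])), 'yaw side',np.degrees(np.arctan2((rr-fr)[1],(rr-fr)[0])))
q={}
for k,a,b in(('L',T(228,467),S(133,138)),('R',T(476,367),S(254,297)),('slot',T(351,409),S(202,207)),('s0',T(290,427),S(178,170)),('s1',T(412,388),S(226,243)),('fl',T(200,572),S(38,116)),('frh',T(565,425),S(207,357)),('siderr',T(413,36),S(605,275))):
    q[k],r=tri(a,b);print(k,q[k],r)
e=q['L']-q['R'];print('yaw pads',np.degrees(np.arctan2(-e[0],e[1])),np.linalg.norm(e))
e=q['fl']-q['frh'];print('yaw edge',np.degrees(np.arctan2(-e[0],e[1])),np.linalg.norm(e))
e=q['s0']-q['s1'];print('slot',np.degrees(np.arctan2(-e[0],e[1])),np.linalg.norm(e))
for n,uvs in(('fr2',S(203,455)),('rr',S(605,275))):print(n,plane('side',uvs,120))
E
```

```text
rear [683.  287.7 120. ] [793.8  14.4 120. ] fr [ 494.2 -107.9  120. ] 294.84781483859894 323.59183602654946
yaw rear 22.063722032669638 yaw side 22.215912891570916
L [466.2 143.9 182.3] 0.015012433640401175
R [538.6 -32.7 182.7] 0.22607060975773904
slot [509.4  56.7 186.7] 1.58594973119015
s0 [495.7 100.1 185.1] 0.9968122005730624
s1 [523.7  13.3 191.1] 0.78347296316385
fl [396.9 160.2 199. ] 2.475735594789811
frh [500.8 -95.3 197.6] 3.099542719913364
siderr [795.8  14.3 115.6] 1.0453407243430035
yaw pads 22.28889571395916 190.89911095945152
yaw edge 22.117332202455106 275.8102502073898
slot 17.872120103763667 91.43586911061813
fr2 [ 493.4 -111.1  120. ]
rr [795.5  10.3 120. ]
```

```bash
cat >> h.py <<'E'
from scipy.spatial.transform import Rotation as Ro
np.set_printoptions(precision=4,suppress=True)
O=np.array([556.5,77.]);YB=22.2
def box(x,y):
    c,s=np.cos(np.radians(YB)),np.sin(np.radians(YB));return O+[c*x-s*y,s*x+c*y]
def goal(x,y,z,yaw):
    s=robot.observe();R=Ro.from_euler('xyz',s['orientation'],degrees=True);G=Ro.from_euler('xyz',[180,0,yaw],degrees=True)
    d=R.inv().apply(np.array([x,y,z])-s['ee_pos'])/1000;w=(R.inv()*G).as_rotvec()/(np.pi/2)
    print('t',s['time'],'row',d,w,'pos',s['ee_pos'],s['orientation'],'F',s['force'],'w',s['gripper_width'],'j7',s['joint_positions'][6])
E
python3 -c "
from h import *
print(box(-70,95),box(-65,0));p=box(-68,95);goal(p[0],p[1],260,-157.8)"
```

```text
[455.7942 138.5089] [496.3184  52.4403]
t 0.1 row [-0.3945 -0.3791 -0.0289] [-0.0009 -0.0002 -0.4414] pos [195.6007 619.4481 230.4748] [-179.9147    0.0078  162.4778] F [-0.4343 -0.8801  0.6719] w 85.35709406062242 j7 -3.3523064684070905
```

```bash
python3 -m creep '[[0,0,-0.03,0,0,-0.1,0.7],[-0.394,-0.379,-0.03,0,0,-0.44,0.7],[-0.394,-0.379,-0.03,0,0,-0.44,0.7],[-0.394,-0.379,-0.03,0,0,-0.44,0.7],[-0.394,-0.379,-0.03,0,0,-0.44,0.7],[-0.394,-0.379,-0.03,0,0,-0.44,0.7],[-0.394,-0.379,-0.03,0,0,-0.44,0.7],[-0.394,-0.379,-0.03,0,0,-0.44,0.7],[-0.394,-0.379,-0.03,0,0,-0.44,0.7],[-0.394,-0.379,-0.03,0,0,-0.44,0.7]]' 30; python3 -c "
from h import *
p=box(-68,95);goal(p[0],p[1],260,-157.8)"
```

```text
time: 0.93
ee_pos: [375.4, 288.7, 261.1]
orientation: [180.0, -0.0, -157.9]
force: [1.2, 1.1, 0.8]
gripper_width: 25.6
t 0.9333 row [-0.0201 -0.1694  0.0011] [ 0.0001 -0.0002 -0.0013] pos [375.388  288.6895 261.1446] [ 179.991    -0.016  -157.9198] F [1.1714 1.0886 0.8315] w 25.578759233945632 j7 68.60571638997838
```

```bash
python3 -m creep '[[-0.02,-0.169,0.001,0,0,0,0.7],[-0.02,-0.169,0.001,0,0,0,0.7],[-0.02,-0.169,0.001,0,0,0,0.7],[-0.02,-0.169,0.001,0,0,0,0.7],[-0.02,-0.169,0.001,0,0,0,0.7],[-0.02,-0.169,0.001,0,0,0,0.7],[-0.02,-0.169,0.001,0,0,0,0.7]]'; python3 - <<'E'
from h import *
p=box(-68,95);goal(p[0],p[1],260,-157.8)
for n in('side','top','wrist'): cv2.imwrite(f'pics/{n}1.png',vision.read_camera(n)[:,:,::-1])
a=cv2.imread('pics/side1.png')[120:285,155:335];cv2.imwrite('pics/side1z.png',cv2.resize(a,None,fx=3.5,fy=3.5))
E
```

```text
time: 1.52
ee_pos: [456.8, 141.9, 260.1]
orientation: [180.0, -0.0, -158.0]
force: [0.3, 1.0, -0.5]
gripper_width: 25.9
t 1.5167 row [ 0.0002 -0.0028  0.0001] [ 0.0002 -0.0003 -0.0018] pos [456.7652 141.9254 260.0857] [ 179.9824   -0.0307 -157.9611] F [ 0.2938  0.989  -0.4897] w 25.85469232289444 j7 88.51070301327213
```

View pics/side1z.png

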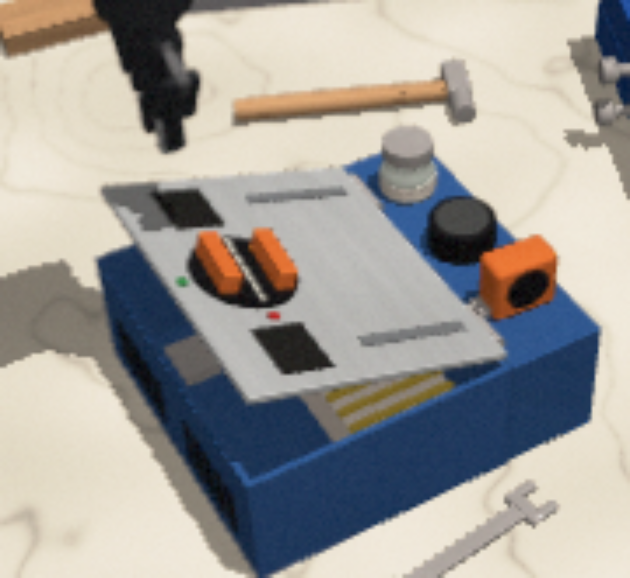

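View pics/wrist1.png

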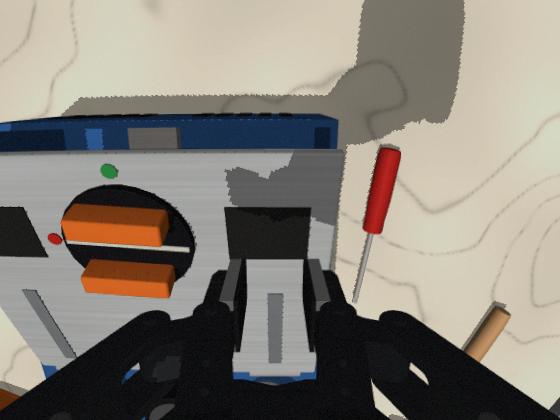

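The wrist view shows the left pad at about (268,230), square between the fingertips. I'll descend onto it.

```bash
python3 -m creep '[[0,-0.003,0.03,0,0,0,0.7],[0,-0.003,0.055,0,0,0,0.7],[0,-0.003,0.065,0,0,0,0.7],[0,-0.003,0.07,0,0,0,0.7],[0,-0.003,0.074,0,0,0,0.7],[0,-0.003,0.078,0,0,0,0.7],[0,-0.003,0.082,0,0,0,0.7],[0,-0.003,0.086,0,0,0,0.7],[0,-0.003,0.09,0,0,0,0.7]]'
```

```text
time: 2.42
ee_pos: [458.5, 139.1, 170.6]
orientation: [180.0, 0.1, -157.9]
force: [-1.1, -1.0, 1.9]
gripper_width: 25.5
```

```bash
python3 -m creep '[[0,0,0.004,0,0,0,0.7],[0,0,0.008,0,0,0,0.7],[0,0,0.012,0,0,0,0.7],[0,0,0.016,0,0,0,0.7],[0,0,0.02,0,0,0,0.7]]'
```

```text
time: 2.83
ee_pos: [458.1, 138.9, 149.9]
orientation: [-180.0, -0.0, -157.9]
force: [-1.0, -0.3, 2.2]
gripper_width: 25.3
```

```bash
python3 -m creep '[[0,0,0.004,0,0,0,0.7],[0,0,0.008,0,0,0,0.7],[0,0,0.012,0,0,0,0.7],[0,0,0.016,0,0,0,0.7],[0,0,0.018,0,0,0,0.7]]'; python3 -m creep '[[0,0,0.001,0,0,0,0.7],[0,0,0.002,0,0,0,0.7],[0,0,0.003,0,0,0,0.7]]';python3 -m creep '[[0,0,0.001,0,0,0,0.7],[0,0,0.002,0,0,0,0.7]]'
```

```text
time: 3.25
ee_pos: [458.0, 138.9, 131.7]
orientation: [-180.0, -0.0, -157.9]
force: [-1.8, -0.3, 2.1]
gripper_width: 25.6
time: 3.5
ee_pos: [458.2, 138.9, 129.3]
orientation: [-180.0, 0.0, -157.9]
force: [-1.9, -0.8, 1.8]
gripper_width: 25.9
time: 3.67
ee_pos: [458.3, 139.0, 128.3]
orientation: [180.0, 0.0, -157.9]
force: [-9.6, -3.9, 24.1]
gripper_width: 25.5
```

```bash
python3 -m creep '[[0,0,0.001,0,0,0,0.7],[0,0,0.001,0,0,0,0.7]]'; python3 -m creep '[[0,0,-0.01,0,0,0,0.7],[0,0,-0.04,0,0,0,0.7],[0,0,-0.07,0,0,0,0.7],[0,0,-0.07,0,0,0,0.7]]'; python3 - <<'E'
from h import *
for n in('side','top','wrist'): cv2.imwrite(f'pics/{n}2.png',vision.read_camera(n)[:,:,::-1])
a=cv2.imread('pics/side2.png')[120:285,155:335];cv2.imwrite('pics/side2z.png',cv2.resize(a,None,fx=3.5,fy=3.5))
p=box(-65,0);goal(p[0],p[1],185,-162)
E
```

```text
time: 3.83
ee_pos: [458.3, 139.0, 128.3]
orientation: [180.0, 0.0, -157.9]
force: [-11.6, -4.2, 24.8]
gripper_width: 25.5
time: 4.17
ee_pos: [460.9, 139.9, 201.7]
orientation: [179.9, 0.5, -157.9]
force: [0.8, 0.1, 0.4]
gripper_width: 25.8
t 4.3167 row [-0.0026 -0.0946  0.0113] [0.0001 0.0005 0.0454] pos [458.3042 139.1154 196.3158] [ 179.9882    0.0474 -157.9104] F [ 0.2045  0.1033 -1.1549] w 25.439759713454777 j7 89.9120926981741
```

View pics/side2z.png

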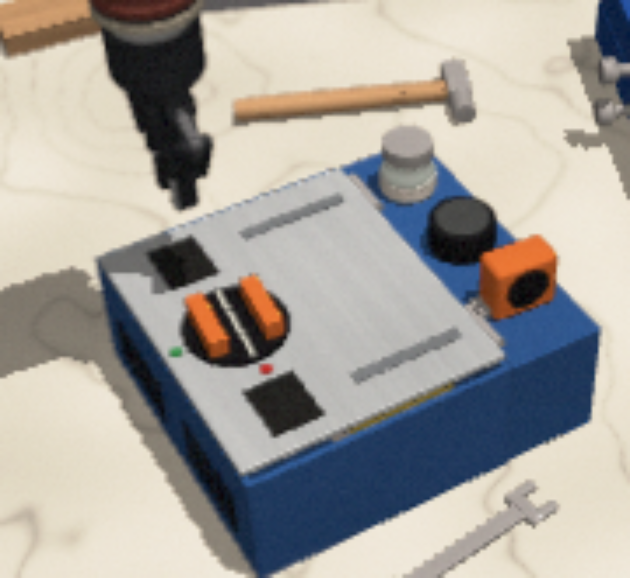

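View pics/wrist2.png

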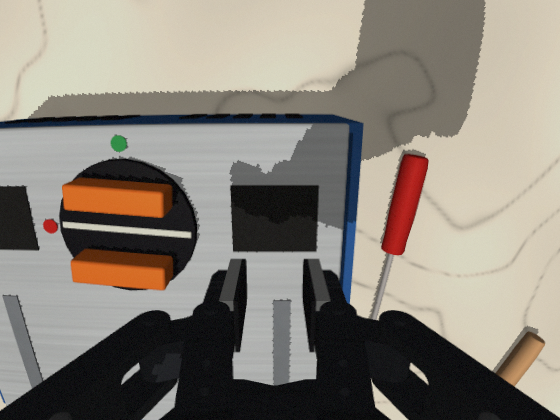

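The hatch lies flat and shut. In the wrist view the slot strip runs (62,225) to (191,235); in the side zoom it runs (219,290) to (255,358). I'll cast both onto z = 134 to locate the slot.

```bash
cat >> h.py <<'E'
def wplane(uv,z,pos,ori):
    p=vision.camera_params('wrist');K=p['camera_matrix'];d=cv2.undistortPoints(np.array([[uv]],float),K,np.array([p['k1'],0,0,0,0.]))[0,0]
    M=p['mount'];R=Ro.from_euler('xyz',ori,degrees=True)
    c=R.apply(M[:3,3])+pos;v=R.apply(M[:3,:3]@np.array([d[0],d[1],1]));return c+v*(z-c[2])/v[2]
E
python3 - <<'E'
from h import *
pos=np.array([458.3,139.1,196.3]);ori=[180,0.05,-157.9]
def rep(n,a,b):
    e=a-b;print(n,(a+b)/2,np.linalg.norm(e),np.degrees(np.arctan2(-e[0],e[1])))
rep('w',wplane((191,235),134,pos,ori),wplane((62,225),134,pos,ori))
f=lambda u,v:(155+u/3.5-.4,120+v/3.5-.4)
rep('s',plane('side',f(219,290),134),plane('side',f(255,358),134))
# top: strip by brightness
t=cv2.imread('pics/top2.png');cv2.imwrite('pics/top2z.png',cv2.resize(t[155:305,170:325],None,fx=4,fy=4,interpolation=cv2.INTER_CUBIC))
for c in((232,185),(319,185),(317,251),(232,251)): print(wplane(c,128,pos,ori))
E
```

```text
w [495.3907  51.8233 134.    ] 84.42614154627975 17.67479454987102
s [497.5588  49.3723 134.    ] 86.9819049434713 15.874887894578507
[443.8813 104.9635 128.    ]
[423.5884 155.0104 128.    ]
[464.901 172.266 128.   ]
[485.9724 120.2383 128.    ]
```

View pics/top2z.png

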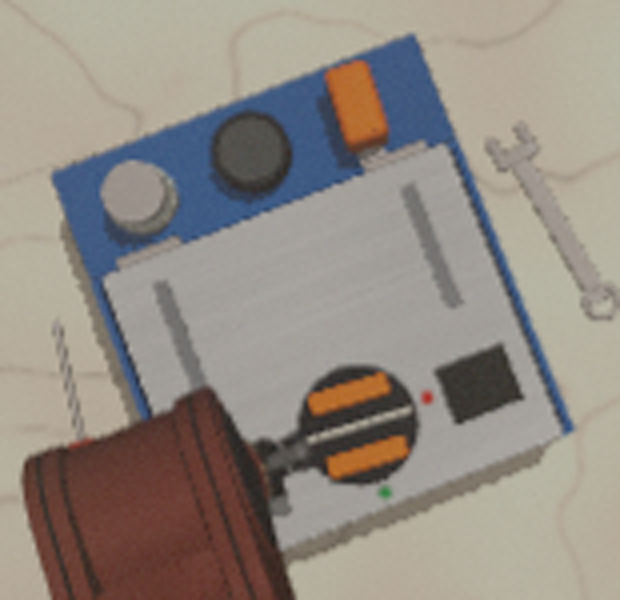

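```bash
python3 -c "
from h import *
goal(496,51.8,185,-162.3)"
```

```text
t 4.3167 row [-0.0021 -0.0951  0.0113] [0.0002 0.0005 0.0488] pos [458.3042 139.1154 196.3158] [ 179.9882    0.0474 -157.9104] F [ 0.2045  0.1033 -1.1549] w 25.439759713454777 j7 89.9120926981741
```

```bash
python3 -m creep '[[-0.002,-0.095,0.011,0,0,0.049,0.7],[-0.002,-0.095,0.011,0,0,0.049,0.7],[-0.002,-0.095,0.011,0,0,0.049,0.7],[-0.002,-0.095,0.011,0,0,0.049,0.7],[-0.002,-0.095,0.011,0,0,0.049,0.7],[-0.002,-0.095,0.011,0,0,0.049,0.7],[-0.002,-0.095,0.011,0,0,0.049,0.7]]'; python3 - <<'E'
from h import *
goal(496,51.8,140,-162.3)
cv2.imwrite('pics/wrist3.png',vision.read_camera('wrist')[:,:,::-1])
E
```

```text
time: 4.9
ee_pos: [495.2, 52.9, 184.9]
orientation: [180.0, -0.0, -162.2]
force: [0.1, 0.6, 0.5]
gripper_width: 25.5
t 4.9 row [-0.0004 -0.0013  0.0449] [ 0.0001 -0.0005  0.0009] pos [495.2266  52.8941 184.8735] [ 179.9882   -0.0443 -162.2206] F [0.0565 0.5699 0.5324] w 25.465620184630826 j7 98.14441927477678
```

View pics/wrist3.png

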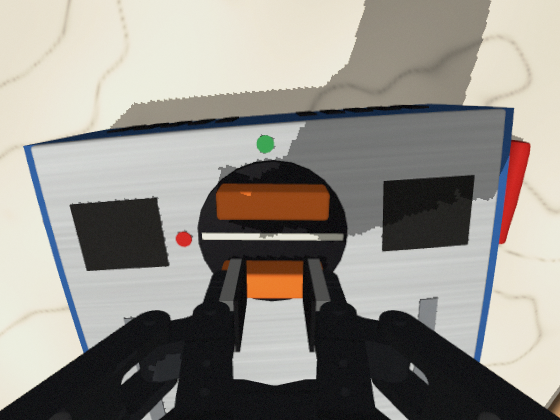

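The strip is level at (203–344,237), centred between the fingertips. I'll descend into the slot.

```bash
python3 -m creep '[[0,-0.001,0.015,0,0,0,0.7],[0,-0.001,0.026,0,0,0,0.7],[0,-0.001,0.032,0,0,0,0.7],[0,-0.001,0.036,0,0,0,0.7]]'; python3 -m creep '[[0,0,0.004,0,0,0,0.7],[0,0,0.007,0,0,0,0.7],[0,0,0.007,0,0,0,0.7]]'
```

```text
time: 5.28
ee_pos: [495.3, 51.1, 148.3]
orientation: [-180.0, -0.1, -162.3]
force: [-0.7, 0.4, -0.5]
gripper_width: 25.4
time: 5.53
ee_pos: [495.8, 50.7, 141.9]
orientation: [-180.0, -0.0, -162.3]
force: [-0.8, 0.3, -0.2]
gripper_width: 25.5
```

```bash
python3 -m creep '[[0,-0.0005,0.002,0,0,0.05,0.7],[0,-0.0005,0.002,0,0,0.1,0.7],[0,-0.0005,0.002,0,0,0.15,0.7],[0,-0.0005,0.002,0,0,0.2,0.7],[0,-0.0005,0.002,0,0,0.25,0.7],[0,-0.0005,0.002,0,0,0.3,0.7]]'; python3 -c "
from h import *
goal(496,51.8,140,-162.3);print(robot.observe()['ft_torque'])
cv2.imwrite('pics/wrist4.png',vision.read_camera('wrist')[:,:,::-1])"
```

```text
time: 6.03
ee_pos: [496.4, 50.2, 140.7]
orientation: [180.0, 0.0, 170.4]
force: [-1.3, 0.2, 0.8]
gripper_width: 25.5
t 6.0333 row [0.0006 0.0015 0.0007] [ 0.      0.0003 -0.3028] pos [496.3699  50.1797 140.7055] [179.9931   0.0222 170.4479] F [-1.294   0.1693  0.7902] w 25.526791698457266 j7 72.76224857225918
[-0.0903  0.1561  0.1257]
```

View pics/wrist4.png

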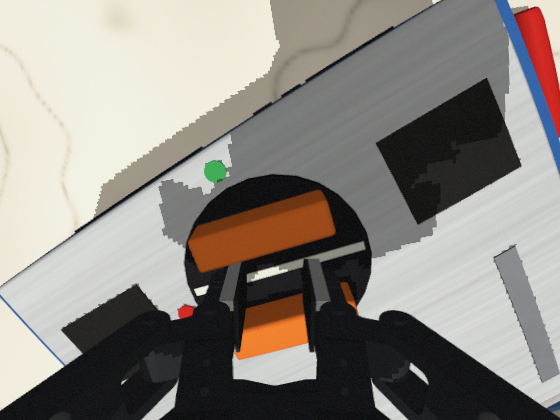

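It turns, trailing the tool by about 14° (strip tilted in the wrist view), with 0.13 N m of torque. I'll continue.

```bash
python3 -m creep '[[0.0005,0.0015,0,0,0,0.06,0.7],[0.0005,0.0015,0,0,0,0.12,0.7],[0.0005,0.0015,0,0,0,0.18,0.7],[0.0005,0.0015,0,0,0,0.24,0.7],[0.0005,0.0015,0,0,0,0.3,0.7],[0.0005,0.0015,0,0,0,0.36,0.7],[0.0005,0.0015,0,0,0,0.42,0.7]]'; python3 -c "
from h import *
goal(496,51.8,140,-162.3);print(robot.observe()['ft_torque'])"
```

```text
time: 6.67
ee_pos: [495.7, 51.0, 140.6]
orientation: [-179.9, 0.0, 132.7]
force: [-3.3, -3.5, 2.4]
gripper_width: 25.5
t 6.6667 row [0.0004 0.0008 0.0006] [-0.0006 -0.0003 -0.7223] pos [495.6835  50.979  140.5877] [-179.941     0.0085  132.6933] F [-3.3034 -3.482   2.4372] w 25.544291129325078 j7 35.112724884697606
[-0.7557  0.6171  0.2933]
```

```bash
python3 -m creep '[[0.0005,0.0005,0,0,0,0.06,0.7],[0.0005,0.0005,0,0,0,0.12,0.7],[0.0005,0.0005,0,0,0,0.18,0.7],[0.0005,0.0005,0,0,0,0.24,0.7],[0.0005,0.0005,0,0,0,0.3,0.7],[0.0005,0.0005,0,0,0,0.33,0.7]]'; python3 -c "
from h import *
goal(496,51.8,140,98);print(robot.observe()['ft_torque'])
cv2.imwrite('pics/wrist5.png',vision.read_camera('wrist')[:,:,::-1])"
```

```text
time: 7.17
ee_pos: [495.4, 51.4, 140.5]
orientation: [-179.9, 0.1, 103.0]
force: [-3.9, -5.1, 3.3]
gripper_width: 25.5
t 7.1667 row [0.0003 0.0007 0.0005] [-0.001   0.0007  0.0553] pos [495.3598  51.3669 140.4541] [-179.9033    0.0568  102.9751] F [-3.888  -5.1038  3.3349] w 25.455848444495764 j7 5.548818128060479
[-0.9923  0.7767  0.4423]
```

View pics/wrist5.png

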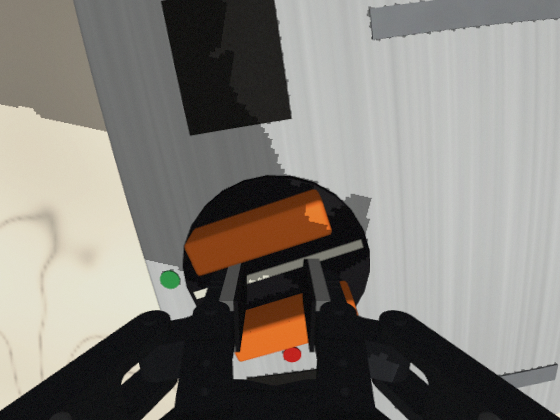

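Nearly there: the strip lags about 14° and points close to the green dot at (170,279). I'll take small steps to the stop.

```bash
python3 -m creep '[[0.0003,0.0005,0,0,0,0.03,0.7],[0.0003,0.0005,0,0,0,0.055,0.7],[0.0003,0.0005,0,0,0,0.055,0.7]]'; python3 -c "
from h import *
goal(496,51.8,140,98);print(robot.observe()['ft_torque'])"; python3 -m creep '[[0,0,0,0,0,0.02,0.7],[0,0,0,0,0,0.04,0.7],[0,0,0,0,0,0.04,0.7]]'; python3 -c "
from h import *
goal(496,51.8,140,98);print(robot.observe()['ft_torque'])"
```

```text
time: 7.47
ee_pos: [495.4, 51.6, 140.4]
orientation: [-179.9, 0.1, 98.2]
force: [-5.3, -4.6, 3.3]
gripper_width: 25.7
t 7.4667 row [0.0001 0.0006 0.0004] [-0.0016  0.0007  0.0018] pos [495.4256  51.5763 140.4043] [-179.8592    0.0635   98.1586] F [-5.2772 -4.6415  3.3007] w 25.71471265076304 j7 0.78626126617333
[-1.0176  1.0283  0.1874]
time: 7.72
ee_pos: [495.4, 51.6, 140.4]
orientation: [-179.9, 0.1, 94.6]
force: [-6.5, -5.5, 3.3]
gripper_width: 25.4
t 7.7167 row [0.0001 0.0006 0.0004] [-0.0015  0.0007 -0.0378] pos [495.4071  51.6465 140.3581] [-179.8632    0.0696   94.596 ] F [-6.4864 -5.5496  3.2509] w 25.401543182466856 j7 -2.751216716658658
[-1.0794  1.1402  0.223 ]
```

```bash
for i in 1; do python3 -m creep '[[0,0,0,0,0,0.02,0.7],[0,0,0,0,0,0.03,0.7],[0,0,0,0,0,0.03,0.7]]'; done; python3 -c "
from h import *
s=robot.observe();print(s['ft_torque'],s['orientation'],s['joint_efforts'])
cv2.imwrite('pics/wrist6.png',vision.read_camera('wrist')[:,:,::-1])"
```

```text
time: 7.97
ee_pos: [495.4, 51.6, 140.4]
orientation: [-179.9, 0.1, 92.0]
force: [-5.4, -4.4, 4.0]
gripper_width: 25.6
[-1.1204  1.2784  0.6696] [-179.8612    0.0862   91.9814] [ -1.5258 -34.3838   0.965  -38.8039  -1.6531  -2.3346  -1.1098]
```

View pics/wrist6.png

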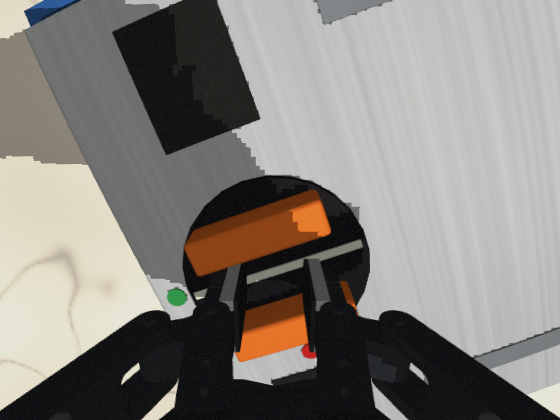

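```bash
python3 -m creep '[[0,0,0,0,0,0.02,0.7],[0,0,0,0,0,0.03,0.7],[0,0,0,0,0,0.03,0.7]]'; python3 -c "
from h import *
s=robot.observe();print(s['ft_torque'],s['orientation'],s['joint_efforts'][6])
o=[-179.86,.09,91.98];p=np.array([495.4,51.6,140.4])
a,b=wplane((194,294),134,p,o),wplane((362,242),134,p,o);d=b-a;print(a,b,np.degrees(np.arctan2(d[1],d[0])))
a,b=wplane((80,165),128,p,o),wplane((28,15),128,p,o);d=b-a;print(np.degrees(np.arctan2(d[1],d[0])))
a,b=wplane((113,33),128,p,o),wplane((165,154),128,p,o);d=b-a;print(np.degrees(np.arctan2(d[1],d[0])))
cv2.imwrite('pics/wrist7.png',vision.read_camera('wrist')[:,:,::-1])"
```

```text
time: 8.27
ee_pos: [495.9, 51.9, 140.6]
orientation: [-179.9, 0.1, 89.4]
force: [-4.0, -4.9, 4.1]
gripper_width: 25.6
[-0.9805  0.9234  1.2841] [-179.9351    0.0907   89.3521] -1.6897033900022507
[456.6657  37.006  134.    ] [535.6213  67.4684 134.    ] 21.097445901926122
104.89894666563585
-68.39767954066421
```

View pics/wrist7.png

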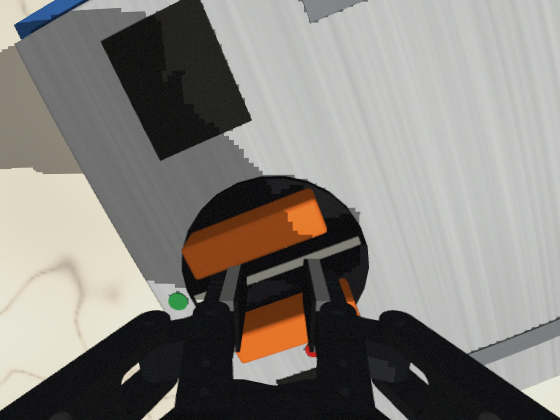

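Torque has climbed to 1.28 N m, ten times what turning needs, and the slot is at about 21–22°, square to the front edge. That is the hard stop. I'll relax the turn and lift out.

```bash
python3 -m creep '[[0,0,0,0,0,0.015,0.7],[0,0,0,0,0,0.015,0.7],[0,0,0,0,0,-0.05,0.7],[0,0,0,0,0,-0.1,0.7],[0,0,0,0,0,-0.12,0.7],[0,0,0,0,0,-0.12,0.7]]'; python3 -c "
from h import *
s=robot.observe();print(s['ft_torque'],s['force'])"
```

```text
time: 8.82
ee_pos: [496.6, 53.0, 140.7]
orientation: [180.0, -0.0, 100.2]
force: [0.8, 0.2, -0.4]
gripper_width: 25.4
[-0.0543 -0.02   -0.0149] [ 0.8215  0.2256 -0.3854]
```

```bash
python3 -m creep '[[0,0,-0.01,0,0,0,0.7],[0,0,-0.03,0,0,0,0.7],[0,0,-0.06,0,0,0,0.7],[0,0,-0.1,0,0,0,0.7],[0,0,-0.1,0,0,0,0.7],[0,0,-0.1,0,0,0,0.7]]'; python3 - <<'E'
from h import *
s=robot.observe();print(s['ft_torque'],s['force'],s['ee_pos'],s['orientation'])
for n in('side','top','wrist'): cv2.imwrite(f'pics/{n}8.png',vision.read_camera(n)[:,:,::-1])
a=cv2.imread('pics/side8.png')[120:285,155:335];cv2.imwrite('pics/side8z.png',cv2.resize(a,None,fx=3.5,fy=3.5))
E
```

```text
time: 9.32
ee_pos: [497.8, 53.1, 243.2]
orientation: [179.7, -0.1, 100.0]
force: [-0.2, 0.0, -0.3]
gripper_width: 25.2
[ 0.0039  0.0511 -0.0137] [-0.1519  0.032  -0.3443] [497.8164  53.1364 243.2243] [179.7167  -0.0745  99.9807]
```

View pics/side8z.png

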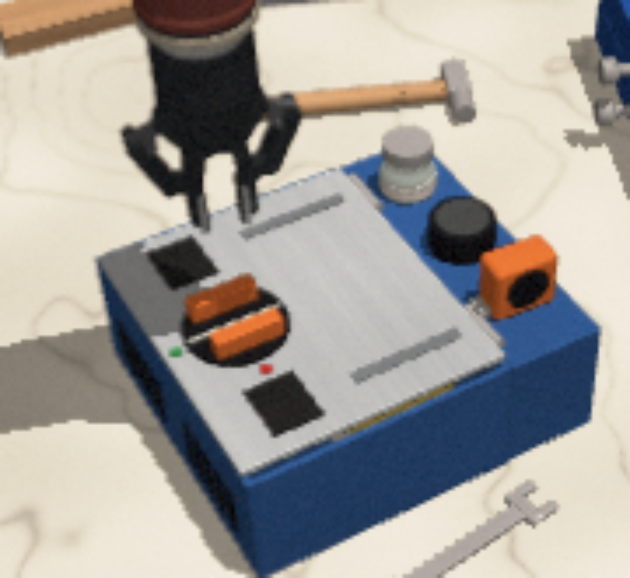

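View pics/wrist8.png

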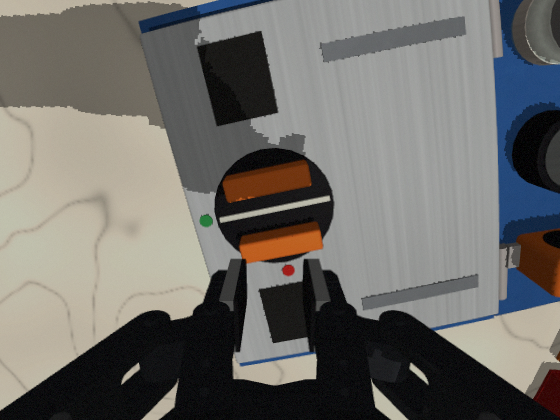

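The strip, (220,219) to (330,199), is parallel to the grey side stripes, (322,52) to (465,26), at about 10.3° each, and points at the green dot. Hatch flat, bystanders unmoved, and the robot is clear with zero force, so I'm handing in.

```bash
python3 -c "
from rig import robot
print(robot.finish_job())"
```

```text
the job is handed in; nothing more can be done
None
```

The hatch is shut and the fastener is locked at its hard stop. I handed the job in at about 9.5 s of the 48 s allowed.

- **Hatch:** I pushed it down on the left pad with the fingertips until it stopped hard, with the pad at about 128 mm and about 25 N upward on the tool. The side view showed it lying flat.
- **Fastener:** I set both fingertips, slightly apart, in the slot and turned it clockwise. At the stop the torque rose from about 0.2–0.4 to 1.3 N m.
- **Last checks:** In the final wrist picture the slot is square to the front edge and points at the green dot. The jar, tape measure, hammer and wrench look unmoved in the last side picture. I didn't check the screwdriver and glue bottle in the final pictures, but the arm never came near them. The tool was about 90 mm above the fastener with no force on it.
- **Disagreements:** While the fingers were still in the slot, the slot measured 21.1°, against 22.2° for the box; I put that down to picture accuracy. A reading of the hatch's front edge from that same picture also disagreed with the box by several degrees, probably a badly picked point, so I ignored it.

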